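# Tip the potato pail into the prep pan

### The job

Carry the small steel pail of potatoes by its swinging bail handle and stand it on the steel step beside the prep pan, with the knob at its bottom rim turned away from the pan, and let go. Then take that bottom knob and tip the pail with it so that all four potatoes go into the pan, stand the pail back upright on the step and let go. Leave everything else on the bench where it is.

Things in the scene. Friction and masses are not known exactly. Their poses are not given: they have to be found in the camera images.
- pail: Round open steel pail, 110 mm tall, outer diameter 84 mm at the bottom and 116 mm at the mouth, walls 3 mm, floor 4 mm, weighted base (centre of mass about 33 mm above its underside), about 0.4 kg with bail and knob. Origin: centre of its underside; z up out of the mouth. At its bottom rim a stem with a short crosswise knob sticks out along -x; the bail's two ears lie at +y and -y, 102 mm above the underside. Held by the knob alone it swings mouth down, about 97 degrees over.
- bail: The swinging wire bail handle. Origin: on its hinge axis, midway between the ears; its z axis points to the middle of its grip, its y axis is the pail's y. It leans from 0 (straight up over the pail, a stop) to 0.8 rad towards the pail's +x side (away from the knob), and is slightly stiff: it stays where it is left.
- bail_grip (a point): Middle of the bail's wooden grip, a round bar 12 mm thick and 60 mm long, parallel to the pail's y axis, 80 mm from the hinge axis through the ears.
- knob: Centre of the black knob, a short round bar 18 mm in diameter and 26 mm long, lying across (along the pail's y) at the end of a 10 mm stem from the bottom rim: 112 mm from the pail's axis along its -x, 20 mm above its underside. Held lightly by its two flat ends it can turn between the fingers about its own length.
- step: Fixed steel step, 100 mm (x) by 200 mm (y), flat top 75 mm above the table. Origin: centre of its underside on the table; its +x side faces the pan. The pail's knob overhangs the step's back edge when it stands there.
- pan: Fixed open aluminium pan beside the step on its +x side, 8 to 18 mm from it: 200 mm (x, same direction as the step's x) by 220 mm (y), 50 mm high, walls 4 mm. Origin: centre of its underside on the table.
- potato0: Small potato, slightly oval, 34 mm by 37 mm, 22 g, at first in the pail. Origin: its centre.
- potato1: Small potato, slightly oval, 34 mm by 37 mm, 22 g, at first in the pail. Origin: its centre.
- potato2: Small potato, slightly oval, 34 mm by 37 mm, 22 g, at first in the pail. Origin: its centre.
- potato3: Small potato, slightly oval, 34 mm by 37 mm, 22 g, at first in the pail. Origin: its centre.
- tub: Bystander, to be left alone: plain white lidded tub without handle. Origin: centre of its underside.
- brush: Bystander, to be left alone: brush. Origin: centre of its underside.
- mug: Bystander, to be left alone: mug. Origin: centre of its underside.
- squeeze: Bystander, to be left alone: clear bottle. Origin: centre of its underside.
- jar: Bystander, to be left alone: glass jar. Origin: centre of its underside.
- plate: Bystander, to be left alone: plate. Origin: centre of its underside.
- pad: Bystander, to be left alone: green scouring block. Origin: centre of its underside.

How it is judged:
By the outcome, as a careful person would: the job done as asked, in the order asked, and still so for the second after the job is handed in, with the robot touching nothing.
It also fails if it takes over 72 s, if anything falls off the work surface, if the arm or the gripper's body presses on something with over 40 N, if the wrist force passes 120 N, or if a joint passes its speed limit or range.

### The arm

A 6-joint arm with a two-finger parallel gripper is mounted at the origin on the work surface. World frame = base frame: x ahead of the robot, y to its left, z up, the work surface at z = 0. Lengths are in m, angles in rad, forces in N, time in s.
With the tool pointing down it reaches from about 0.3 to 0.875 m from the base axis. Payload 6.4 kg.
Tool frame: the origin (TCP) lies on the centre line of the jaws, within the pads' length; the fingertips stand 19 mm ahead of it and the grasp point (between the pads) is the TCP; x points along the fingers, z is the direction in which the jaws open and shut, and the axes are right-handed (so a half turn about x gives the same grasp; the last joint's range is limited). The gripper opens to 88 mm and grips with 3 to 60 N. Pads are 18 mm wide; open, the fingers measure 123 mm over their backs; the gripper's body (75 mm by 187 mm) begins 45 mm behind the grasp point.
Start: joints at [-1.323, 0.181, 1.607, -0, 1.354, -0.206], TCP at [0.252, -0.517, 0.224] pointing down, gripper open.
Joint ranges: [-2.99, 2.99], [-0.89, 2.07], [0.3, 2.58], [-1.14, 4.28], [0, 2.63], [-3.12, 3.12]. Speed limits (rad/s): [2.57, 2.57, 3.01, 3.14, 3.14, 3.14].

### API

Orientations are given as a rotation vector (axis times angle).
In Python, from plant import get_state, capture, close_job gives the robot as it stands.
- The arm moves only by the tool drive_tool, never from a script. Its argument "deltas" is a list of rows, each an object of numbers: "dx", "dy", "dz": the shift along the tool's x, y, z in units of 30 mm (1.0 is 30 mm); "twist": the turn about the tool's x in units of 6 degrees (1.0 is 6 degrees); "grip": the closure, from -1 (fully open) to 1 (shut), so that 0 is half open. In form: [{"dx": .., "dy": .., "dz": .., "twist": .., "grip": ..}, ...]. A call has 1 to 5 rows; each row shifts and turns the pose as measured when the row begins, along the tool's axes as they then stand; what a row does not reach is not made up. A row lasts 1/10 s, in which the tool goes at most 50 mm and 8.59 degrees, less where a joint would pass 70% of its speed; a pose out of reach is approached as far as the arm can. A call is refused whole if a number of a shift passes 1 or a number of a turn 1, either way. A call with a gripper value outside its range is refused whole. The fingers move at their own pace and stop on an object; "squeeze" is the grip in N (left out, the last holds). Time passes only in rows, so rows that do not move let the fingers close. It gives the time, the measured TCP pose, the force and the opening at its end, in the units of the state.
- get_state(): the state, without advancing time (a new reading comes with each control period).
- capture(name): name is "side" or "top" or "wrist"; returns a dict with "image" (420x560x3 uint8, red, green, blue), "K" (3x3 intrinsics, pixels), "R" (3x3) and "t" (3): a world point X has camera coordinates R X + t; the wrist camera has in their place "T_tool_cam" (4x4, takes a point from camera to tool coordinates, whose origin is the TCP and whose axes are the tool frame's). Camera axes: x right, y down, z forward; pixel columns grow to the right and rows downward; lengths in m; the calibration is good to about 2 mm. A picture is of the moment at which its call begins: read the wrist's pose just before it. There is no depth.
- close_job(): hands the job in, once; it reports no verdict.
The state is a dict: "t": time; "qpos": joint angles; "qd": joint speeds; "tau": joint torques, N m; "tool_pos": TCP position; "ee_rot": TCP orientation; "contact_force": force on the tool from outside, world axes, zero at the start; "moment": the same for the moment, N m; "width": finger opening in m.
Only numpy, scipy, OpenCV 4.12 (cv2) and the standard library are available. Lean on these libraries where they do the work, as an engineer would, in place of code of your own. Each camera call takes 0.05 s, during which the arm holds its last target. There are 200 camera calls.

## Working session

There is one attempt and no reset: what is moved stays moved. The work goes in short steps, Python scripts to look and compute and a tool call to move; the robot and the scene stay as the last step left them, time stands still between calls to the robot, and variables do not carry over. Pictures are saved under pics/ and viewed, about 8 in all and at most 12, crops included, and the job is handed in when it is done.

Besides the shell and the picture viewer there is one more tool, called as a command line: name --argument value ..., lists and objects as JSON in quotes. drive_tool: Moves the arm, as the interface text tells. Its arguments: {"type":"object","properties":{"deltas":{"type":"array","items":{"type":"object","properties":{"dx":{"type":"number"},"dy":{"type":"number"},"dz":{"type":"number"},"twist":{"type":"number"},"grip":{"type":"number"}}}},"squeeze":{"type":"number"}},"required":["deltas"]}

```bash
mkdir -p pics; ls
python3 - <<'E'
from plant import get_state, capture
import cv2,numpy as np
s=get_state();print({k:np.round(v,3).tolist() for k,v in s.items()})
for n in ("side","top"):
    c=capture(n);cv2.imwrite(f"pics/{n}0.png",cv2.resize(c["image"][:,:,::-1],(800,600),interpolation=cv2.INTER_CUBIC));print(n,np.round(c["K"],1).tolist(),np.round(c["R"],3).tolist(),np.round(c["t"],3).tolist())
E
```

```text
pics
{'t': 0.0, 'qpos': [-1.323, 0.182, 1.608, -0.0, 1.354, -0.206], 'qd': [0.001, 0.001, -0.001, -0.001, 0.002, 0.001], 'tau': [-0.002, -43.387, -34.185, 0.07, 0.039, -0.0], 'tool_pos': [0.252, -0.516, 0.223], 'ee_rot': [0.87, 1.392, -0.868], 'contact_force': [0.821, 0.046, 0.781], 'moment': [0.005, -0.014, 0.029], 'width': 0.088}
side [[467.0, 0.0, 289.7], [0.0, 467.0, 209.0], [0.0, 0.0, 1.0]] [[0.996, -0.085, -0.018], [-0.077, -0.774, -0.629], [0.04, 0.628, -0.777]] [-0.552, 0.141, 1.429]
top [[500.0, 0.0, 276.0], [0.0, 500.0, 211.5], [0.0, 0.0, 1.0]] [[-0.018, -1.0, -0.002], [-0.994, 0.018, -0.109], [0.109, 0.0, -0.994]] [0.021, 0.559, 1.685]
```

View pics/top0.png

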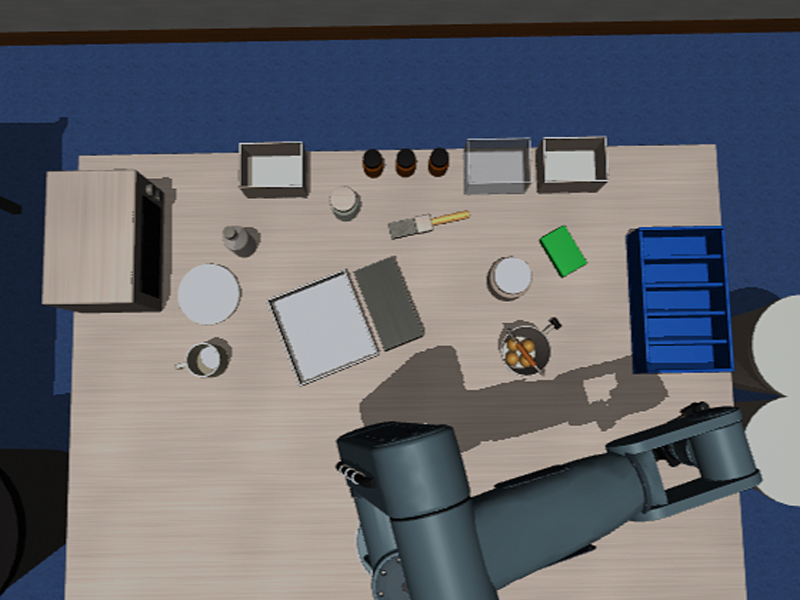

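View pics/side0.png

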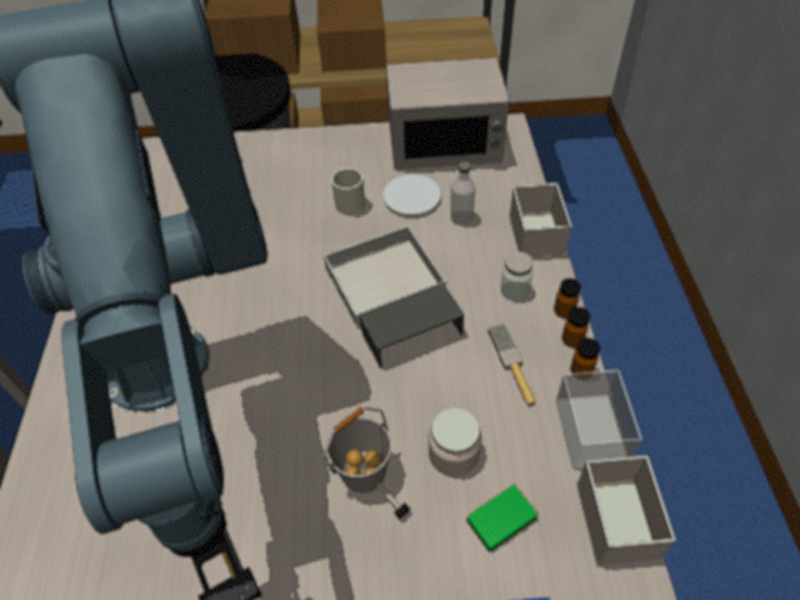

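The top view shows the pail at (525,350) with its knob at (556,323) and the grip at about (522,350). The step is centred near (390,303) with the pan to its left at (323,327). In the side view the grip is at (349,418) and the knob at (402,511). I'll zoom in for exact pixels.

Run:
```python
from plant import capture
import cv2,numpy as np
a=capture("top")["image"][:,:,::-1];b=capture("side")["image"][:,:,::-1]
f=lambda im,x,y,w,h,k:cv2.resize(im[y:y+h,x:x+w],(w*k,h*k),interpolation=cv2.INTER_CUBIC)
M=np.zeros((600,800,3),np.uint8)
M[0:300,0:400]=f(a,335,210,80,60,5)      # top pail
M[0:300,400:800]=f(b,215,275,80,60,5)    # side pail
M[300:600,0:400]=f(a,183,173,134,100,3)[:300,:400] if 0 else cv2.resize(a[173:273,183:316],(400,300),interpolation=cv2.INTER_CUBIC)
M[300:600,400:800]=cv2.resize(b[158:258,215:348],(400,300),interpolation=cv2.INTER_CUBIC)
cv2.imwrite("pics/m1.png",M)
```

```text
(no output)
```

View pics/m1.png

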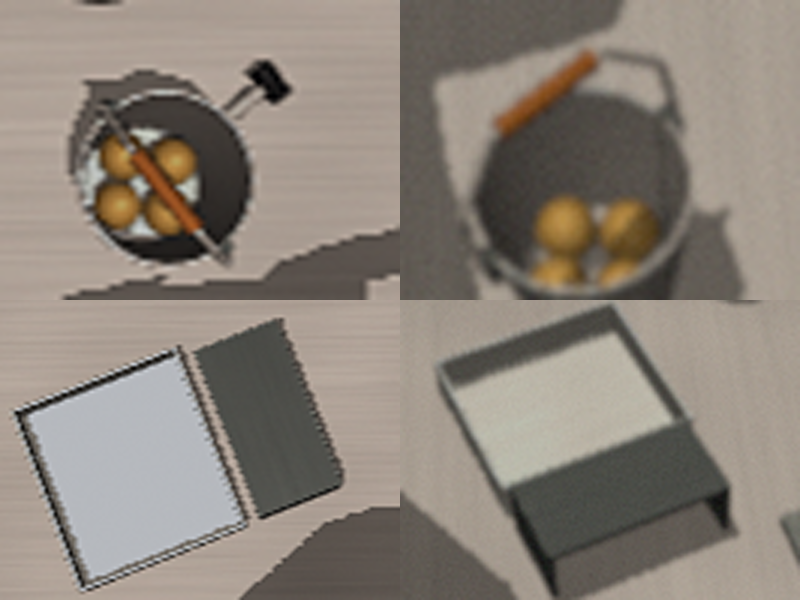

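In the enlarged mosaic, the top view puts the pail's grip ends at (137,155) and (197,228), its knob at (268,82) and its rim centre at (163,177). The side view puts the grip ends at (500,128) and (595,62). The step and pan corners are clear in both views. Next I'll fit the models to these.

```bash
cat > h.py <<'E'
import numpy as np
from scipy.optimize import least_squares
from scipy.spatial.transform import Rotation as Ro
from plant import get_state, capture
def proj(c,X):
    p=(c["R"]@np.atleast_2d(X).T).T+c["t"]; q=(c["K"]@p.T).T; return q[:,:2]/q[:,2:]
rz=lambda a:Ro.from_euler('z',a).as_matrix()
def pailpts(yaw,lean):
    g=[[80*np.sin(lean),s,102+80*np.cos(lean)] for s in (-30,30)]
    return np.array(g+[[-112,0,20]])/1000@rz(yaw).T
def tool():
    s=get_state(); return s,Ro.from_rotvec(s["ee_rot"]).as_matrix(),np.array(s["tool_pos"])
E
python3 - <<'E'
from h import *
T,S=capture("top"),capture("side")
tp=lambda X,Y:(335+X/5,210+Y/5); sp=lambda X,Y:(215+(X-400)/5,275+Y/5)
tb=lambda X,Y:(183+X/3.0075,173+(Y-300)/3); sb=lambda X,Y:(215+(X-400)/3.0075,158+(Y-300)/3)
# pail: grip ends (as midpoints+dir), knob, rim extents
tg=np.array([tp(137,155),tp(197,228)]);sg=np.array([sp(500,128),sp(595,62)])
def res(p,full=False):
    P=pailpts(p[2],p[3])+[p[0],p[1],0]
    a=np.linspace(0,2*np.pi,72); rim=np.c_[p[0]+.058*np.cos(a),p[1]+.058*np.sin(a),0*a+.11]
    r=proj(T,rim); rr=[r[:,0].min()-tp(75,0)[0],r[:,0].max()-tp(252,0)[0],r[:,1].max()-tp(0,263)[1],r[:,1].min()-tp(0,90)[1]]
    a=proj(T,P)-np.vstack([sorted(tg.tolist(),key=lambda v:np.linalg.norm(v-proj(T,P)[0])),[tp(268,82)]])
    b=proj(S,P)-np.vstack([sorted(sg.tolist(),key=lambda v:np.linalg.norm(v-proj(S,P)[0])),[[281.4,357.7]]])
    return np.r_[a.ravel(),b.ravel(),rr]
best=min((least_squares(res,[.6,-.2,y,l]) for y in np.arange(-3,3,.5) for l in(.2,.6)),key=lambda r:r.cost)
p=best.x;print("pail",p.round(4),best.fun.round(1)); P=pailpts(p[2],p[3])+[p[0],p[1],0];print(P.round(4),P[:2].mean(0))
# step+pan
tc=np.array([tb(195,352),tb(282,320),tb(343,484),tb(260,517)]);sc=np.array([sb(512,487),sb(552,558),sb(729,487),sb(690,425)])
pc=np.array([tb(18,410),tb(180,348),tb(247,522),tb(83,588)])
near=lambda a,b:np.array([a[np.argmin(((a-q)**2).sum(1))]-q for q in b])
def rs(p):
    c=np.array([[x,y,75] for x in(-50,50) for y in(-100,100)])/1e3@rz(p[2]).T+[p[0],p[1],0]
    m=np.array([[x,y,50] for x in(-100,100) for y in(-110,110)])/1e3; m[:,0]+=.15+p[3]; m[:,1]+=p[4]; m=m@rz(p[2]).T+[p[0],p[1],0]
    return np.r_[near(proj(T,c),tc).ravel(),near(proj(S,c),sc).ravel(),near(proj(T,m),pc).ravel()]
best=min((least_squares(rs,[.65,0,y,.013,0]) for y in np.arange(0,3.2,.2)),key=lambda r:r.cost)
print("step",best.x.round(4),best.fun.round(1))
s,R,t=tool();print(R.round(3),t)
E
```

```text
pail [ 0.4341 -0.2857  2.2134  0.2063] [-0.3 -0.8 -0.1 -0.1  0.2  0.2  0.2 -1.  -0.3  0.6 -0.1 -0.4  0.3  0.7
  0.9 -0.3]
[[ 0.4483 -0.2546  0.1803]
 [ 0.4002 -0.2906  0.1803]
 [ 0.5012 -0.3754  0.02  ]] [ 0.42424474 -0.27257546  0.18030341]
step [ 0.5535  0.022   1.9218  0.0147 -0.0059] [ 0.5 -0.8 -0.7 -0.8  0.7 -0.1  0.2 -0.2 -0.9 -0.4 -1.2  0.6  1.2  0.5
 -0.8 -1.7 -1.  -0.8  0.2 -1.1  1.   1.2 -0.2  0.7]
[[-0.     0.899  0.438]
 [ 0.001  0.438 -0.899]
 [-1.     0.    -0.001]] [ 0.25205762 -0.51664101  0.22341037]
```

The fits are within about 1 px. The pail is at (0.434,-0.286) with yaw 126.8° and bail lean 0.21, and the grip is at (0.424,-0.273,0.180), which agrees with the 0.102+0.08cos height. The step is at (0.5535,0.022) with yaw 110.1° and a pan gap of 14.7 mm. I'm moving over the grip.

drive_tool --deltas '[{"dy": 0.5,"dz": -0.28,"grip": -1},{"dy": 1,"dz": -0.55,"grip": -1},{"dy": 1,"dz": -0.55,"grip": -1},{"dy": 1,"dz": -0.55,"grip": -1},{"dy": 1,"dz": -0.55,"grip": -1}]'

```text
schema error: expected keys dx, dy, dz, twist, grip
```

```bash
cat >> h.py <<'E'
def go(target,zang=None):
    """print tool-frame shift (units) and twist units to target xyz / tool-z world angle(deg)"""
    s,R,t=tool(); d=(np.array(target)-t)/.03
    print("t %.2f tcp"%s["t"],t.round(4),"F",np.round(s["contact_force"],1),"w %.4f"%s["width"],"units xyz",(R.T@d).round(2))
    a=np.degrees(np.arctan2(R[1,2],R[0,2])); 
    if zang is not None: print("zang %.1f twist %.2f"%(a,-((zang-a+90)%180-90)/6))
E
python3 -c "
from h import *
go([.4242,-.2726,.2234],-53.2)"
```

```text
t 0.30 tcp [ 0.2521 -0.5166  0.2234] F [0.  0.  0.2] w 0.0877 units xyz [ 0.    8.72 -4.8 ]
zang -64.0 twist -1.80
```

All keys are needed in every row.

drive_tool --deltas '[{"dx": 0,"dy": 0.5,"dz": -0.28,"twist": 0,"grip": -1},{"dx": 0,"dy": 1,"dz": -0.55,"twist": 0,"grip": -1},{"dx": 0,"dy": 1,"dz": -0.55,"twist": 0,"grip": -1},{"dx": 0,"dy": 1,"dz": -0.55,"twist": 0,"grip": -1},{"dx": 0,"dy": 1,"dz": -0.55,"twist": 0,"grip": -1}]'

```text
t: 0.8
tool_pos: [0.3428, -0.3858, 0.2226]
ee_rot: [0.875, 1.389, -0.873]
contact_force: [0.7, 0.5, 0.6]
width: 0.0881
```

```bash
python3 -c "
from h import *
go([.4242,-.2726,.2234],-53.2)"
```

```text
t 0.80 tcp [ 0.3428 -0.3858  0.2226] F [0.7 0.5 0.6] w 0.0881 units xyz [-0.02  4.08 -2.23]
zang -64.4 twist -1.86
```

drive_tool --deltas '[{"dx": 0,"dy": 1,"dz": -0.56,"twist": 0,"grip": -1},{"dx": 0,"dy": 1,"dz": -0.56,"twist": 0,"grip": -1},{"dx": 0,"dy": 1,"dz": -0.55,"twist": 0,"grip": -1},{"dx": 0,"dy": 1,"dz": -0.55,"twist": -0.9,"grip": -1},{"dx": 0,"dy": 0,"dz": 0,"twist": -0.9,"grip": -1}]'

```text
t: 1.3
tool_pos: [0.4273, -0.2595, 0.2231]
ee_rot: [0.725, 1.448, -0.718]
contact_force: [-0.3, -0.9, -0.6]
width: 0.0881
```

```bash
python3 -c "
from h import *
import cv2
go([.4242,-.2726,.1803],-53.2)
s,R,t=tool();c=capture('wrist');M=c['T_tool_cam'];K=c['K']
im=c['image'][:,:,::-1].copy()
for q in ([.4242,-.2726,.1803],[.4483,-.2546,.1803],[.4002,-.2906,.1803]):
    p=M[:3,:3].T@(R.T@(np.array(q)-t)-M[:3,3]);u=K@p/p[2];print(u);cv2.circle(im,(int(u[0]),int(u[1])),3,(0,0,255),-1)
cv2.imwrite('pics/w1.png',im)"
```

```text
t 1.30 tcp [ 0.4273 -0.2595  0.2231] F [-0.3 -0.9 -0.6] w 0.0881 units xyz [ 1.43 -0.35  0.29]
zang -53.0 twist 0.03
[298.86639658 258.21545832   1.        ]
[299.76045214 210.11947942   1.        ]
[298.14235922 302.33738304   1.        ]
```

View pics/w1.png

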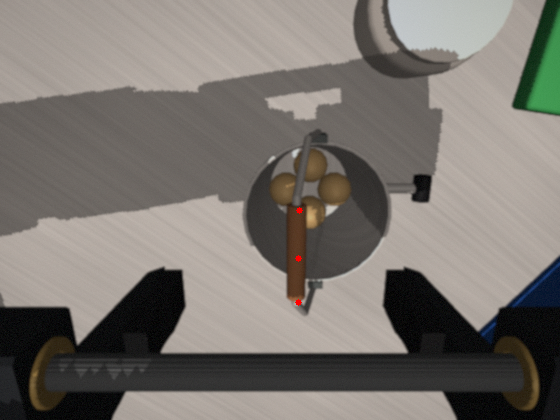

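The red predictions land along the wooden grip, whose ends are at (299,207) and (298,298), so the measurement holds. Descending and closing.

drive_tool --deltas '[{"dx": 0.3,"dy": -0.35,"dz": 0.29,"twist": 0,"grip": -1},{"dx": 0.4,"dy": 0,"dz": 0,"twist": 0,"grip": -1},{"dx": 0.4,"dy": 0,"dz": 0,"twist": 0,"grip": -1},{"dx": 0.3,"dy": 0,"dz": 0,"twist": 0,"grip": -1},{"dx": 0,"dy": 0,"dz": 0,"twist": 0,"grip": 1}]' --squeeze 25

```text
t: 1.85
tool_pos: [0.4235, -0.2704, 0.1782]
ee_rot: [0.725, 1.448, -0.718]
contact_force: [-0.2, 0.5, -1.2]
width: 0.0822
```

drive_tool --deltas '[{"dx": 0,"dy": 0,"dz": 0,"twist": 0,"grip": 1},{"dx": 0,"dy": 0,"dz": 0,"twist": 0,"grip": 1},{"dx": 0,"dy": 0,"dz": 0,"twist": 0,"grip": 1},{"dx": 0,"dy": 0,"dz": 0,"twist": 0,"grip": 1},{"dx": 0,"dy": 0,"dz": 0,"twist": 0,"grip": 1}]' --squeeze 25

```text
t: 2.35
tool_pos: [0.4238, -0.2708, 0.179]
ee_rot: [0.726, 1.447, -0.719]
contact_force: [-0.9, 0.3, -0.7]
width: 0.0421
```

```bash
python3 -c "
from h import *
go([.5535,.022,.29],-69.9)"
```

```text
t 2.35 tcp [ 0.4238 -0.2708  0.179 ] F [-0.9  0.3 -0.7] w 0.0421 units xyz [-3.66  9.34 -5.21]
zang -53.1 twist 2.81
```

drive_tool --deltas '[{"dx": 0,"dy": 0,"dz": 0,"twist": 0,"grip": 1},{"dx": 0,"dy": 0,"dz": 0,"twist": 0,"grip": 1},{"dx": 0,"dy": 0,"dz": 0,"twist": 0,"grip": 1},{"dx": 0,"dy": 0,"dz": 0,"twist": 0,"grip": 1},{"dx": 0,"dy": 0,"dz": 0,"twist": 0,"grip": 1}]' --squeeze 25

```text
t: 2.85
tool_pos: [0.424, -0.2711, 0.1795]
ee_rot: [0.726, 1.446, -0.719]
contact_force: [-0.3, -0.3, -0.3]
width: 0.0023
```

drive_tool --deltas '[{"dx": -0.1,"dy": 0,"dz": 0,"twist": 0,"grip": 1},{"dx": -0.1,"dy": 0,"dz": 0,"twist": 0,"grip": 1},{"dx": -0.2,"dy": 0,"dz": 0,"twist": 0,"grip": 1},{"dx": -0.3,"dy": 0,"dz": 0,"twist": 0,"grip": 1},{"dx": -0.3,"dy": 0,"dz": 0,"twist": 0,"grip": 1}]' --squeeze 25

```text
t: 3.35
tool_pos: [0.4235, -0.2706, 0.2108]
ee_rot: [0.726, 1.448, -0.719]
contact_force: [0.2, -0.1, -0.3]
width: 0.0007
```

The fingers shut on nothing (width 0.7 mm), so I'm looking at why.

```bash
python3 -c "
from h import *
import cv2
s,R,t=tool();c=capture('wrist')
im=c['image'][:,:,::-1];S=capture('side')['image'][:,:,::-1];T=capture('top')['image'][:,:,::-1]
M=np.zeros((600,800,3),np.uint8)
M[:300,:400]=cv2.resize(im,(400,300));M[:300,400:]=cv2.resize(S[260:380,180:340],(400,300),interpolation=2)
M[300:,:400]=cv2.resize(T[195:285,310:430],(400,300),interpolation=2)
cv2.imwrite('pics/m2.png',M)"
```

```text
(no output)
```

View pics/m2.png

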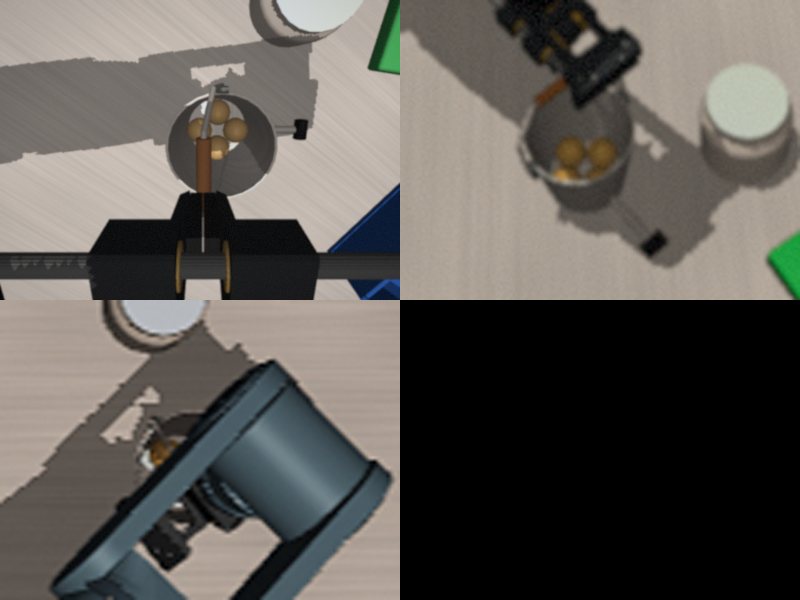

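```bash
python3 -c "
from h import *
s,R,t=tool();c=capture('wrist');M=c['T_tool_cam'];K=c['K'];print(np.round(M,3).tolist(),np.round(K,0).tolist(),R.round(3).tolist(),t)
def pr(q,loc=False):
    q=np.array(q); q=q if loc else R.T@(q-t)
    p=M[:3,:3].T@(q-M[:3,3]);u=K@p/p[2];return u[:2].round(0)
for n,q in dict(tcp=[0,0,0],tip=[.019,0,0],tipL=[.019,-.009,0],tipR=[.019,.009,0]).items():print(n,pr(q,True))
for q in ([.4242,-.2726,.1803],[.4483,-.2546,.1803],[.4002,-.2906,.1803]):print(pr(q))
im=c['image'].astype(int);m=(im[:,:,0]>70)&(im[:,:,0]-im[:,:,1]>35)&(im[:,:,1]<75)
y,x=np.nonzero(m);print(len(x),np.percentile(x,[1,50,99]),np.percentile(y,[1,50,99]))
for n in('side','top'):
    c=capture(n);im=c['image'].astype(int)
    m=(im[:,:,0]-im[:,:,1]>50)&(im[:,:,0]-im[:,:,2]>70)&(im[:,:,1]<.62*im[:,:,0]);m[:,:200]=0;m[:,330:]=0;m[:250]=0;m[380:]=0
    y,x=np.nonzero(m);print(n,len(x),[(a,b) for a,b in zip(x,y)][:60:3]);print(proj(c,[[.4242,-.2726,.1803],[.4483,-.2546,.1803],[.4002,-.2906,.1803]]))
"
```

```text
[[0.0, -0.314, 0.95, -0.161], [0.0, -0.95, -0.314, 0.083], [1.0, 0.0, -0.0, -0.0], [0.0, 0.0, 0.0, 1.0]] [[373.0, 0.0, 284.0], [0.0, 373.0, 216.0], [0.0, 0.0, 1.0]] [[0.003, 0.799, 0.601], [0.003, 0.601, -0.799], [-1.0, 0.004, -0.001]] [ 0.42388996 -0.27108782  0.21102723]
tcp [284. 276.]
tip [284. 259.]
tipL [284. 274.]
tipR [284. 243.]
[287. 251.]
[287. 199.]
[287. 299.]
40 [280.39 284.   286.61] [201.39 238.5  266.61]
side 0 []
[[244.529705   293.76435374]
 [254.17015437 286.43133208]
 [234.72023727 301.25410063]]
top 0 []
[[368.21166808 247.8262328 ]
 [362.13055707 240.16303268]
 [374.31226577 255.48319145]]
```

The bar still looks to be where I predicted, so the height is the doubtful part. I'll back off, open, and overlay the model in all views.

drive_tool --deltas '[{"dx": -0.6,"dy": -0.5,"dz": 0,"twist": 0,"grip": -1},{"dx": -0.6,"dy": -1,"dz": 0,"twist": 0,"grip": -1},{"dx": -0.3,"dy": -1,"dz": 0,"twist": 0,"grip": -1},{"dx": 0,"dy": -1,"dz": 0,"twist": 0,"grip": -1},{"dx": 0,"dy": -0.5,"dz": 0,"twist": 0,"grip": -1}]'

```text
t: 4.15
tool_pos: [0.3246, -0.3425, 0.253]
ee_rot: [0.725, 1.455, -0.713]
contact_force: [0.7, 0.7, -0.9]
width: 0.038
```

```bash
cat >> h.py <<'E'
import cv2
def wcam():
    s,R,t=tool();c=capture('wrist');M=c['T_tool_cam']; Rw=M[:3,:3].T@R.T
    c["R"]=Rw;c["t"]=-Rw@t-M[:3,:3].T@M[:3,3];return c
def overlay(c,p,lean):
    k=2;im=cv2.resize(c["image"][:,:,::-1],None,fx=k,fy=k,interpolation=cv2.INTER_CUBIC)
    P=pailpts(p[2],lean)+[p[0],p[1],p[3] if len(p)>3 else 0];z0=p[3] if len(p)>3 else 0
    a=np.linspace(0,2*np.pi,60)
    for r,z in((.058,.11),(.042,0)):
        cv2.polylines(im,[np.int32(k*proj(c,np.c_[p[0]+r*np.cos(a),p[1]+r*np.sin(a),0*a+z+z0]))],True,(0,255,0),1)
    q=np.int32(k*proj(c,P));cv2.line(im,q[0].tolist(),q[1].tolist(),(255,0,255),1);cv2.circle(im,q[2].tolist(),3,(0,0,255),1)
    return im
E
python3 -c "
from h import *
p=[.4341,-.2857,2.2134]
go([.4242,-.2726,.1803],-53.2)
W,T,S=wcam(),capture('top'),capture('side')
def crop(c,x,y):
    k=overlay(c,p,.2063);return cv2.resize(k[2*y:2*y+180,2*x:2*x+240],(400,300),interpolation=2)
M=np.zeros((600,800,3),np.uint8)
M[:300,:400]=crop(S,185,270);M[:300,400:]=crop(T,310,195)
M[300:,:400]=cv2.resize(overlay(W,p,.2063),(400,300),interpolation=3)
u=proj(W,[[.4341,-.2857,.09]])[0].astype(int);print(u)
x,y=np.clip(u[0]-60,0,440),np.clip(u[1]-45,0,330);M[300:,400:]=crop(W,x,y)
cv2.imwrite('pics/m3.png',M)"
```

```text
t 4.15 tcp [ 0.3246 -0.3425  0.253 ] F [ 0.7  0.7 -0.9] w 0.0380 units xyz [2.44 4.04 0.18]
zang -52.7 twist 0.08
[312  42]
```

View pics/m3.png

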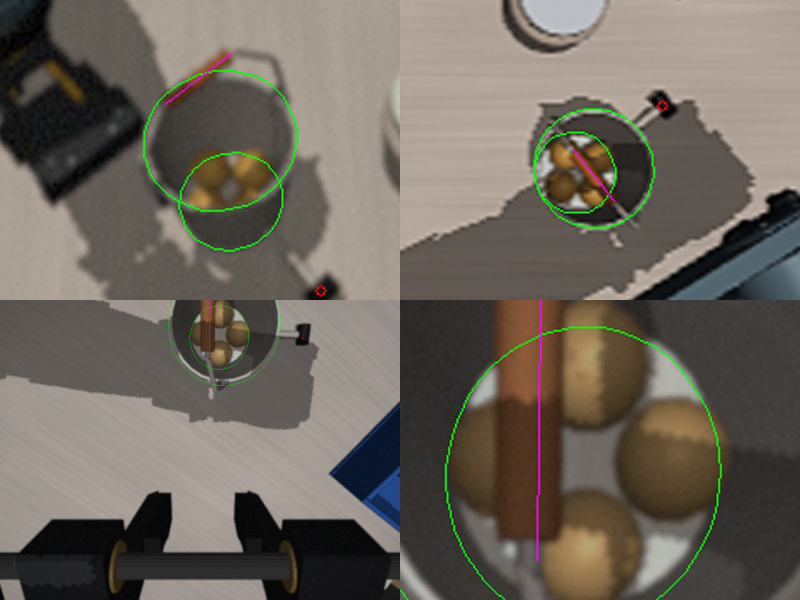

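The overlay fits the pail, bar and knob in every view, so the bar estimate stands. But in the wrist view the fingertips end near row 268, and the reported TCP would put them near row 243. I need to check where the fingers really are relative to the TCP.

```bash
python3 -c "
from h import *
s,R,t=tool();print(s['width'],t)
S,W=capture('side'),wcam()
pts=[(x,y,z) for x in(.019,0,-.019) for y in (-.009,.009) for z in(-.044,.044)]
def mk(c,k,x0,y0,w,h):
    im=cv2.resize(c['image'][y0:y0+h,x0:x0+w,::-1],(w*k,h*k),interpolation=2)
    for x,col in((.019,(0,0,255)),(0,(0,255,0)),(-.019,(255,0,0))):
        for y in(-.009,.009):
            for z in(-s['width']/2,s['width']/2):
                u=proj(c,t+R@[x,y,z])[0];cv2.circle(im,(int((u[0]-x0+.5)*k),int((u[1]-y0+.5)*k)),2,col,-1)
    return im
u=proj(S,t)[0].astype(int);print(u)
M=np.zeros((600,800,3),np.uint8)
M[:,:400]=mk(S,5,u[0]-40,u[1]-70,80,120)
M[:400,400:]=mk(W,2,184,180,200,200)
cv2.imwrite('pics/m4.png',M)"
```

```text
0.05028553665825512 [ 0.32564083 -0.34167617  0.25270164]
[197 309]
```

View pics/m4.png

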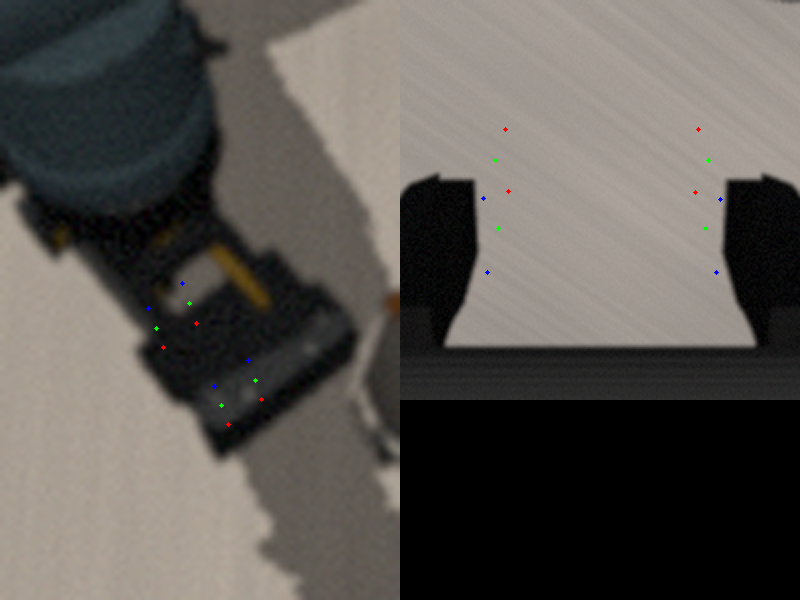

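The wrist picture gives two independent cues. With width 88 mm the tip edges are at columns 183 and 385, and the tip row is 268–270. Both put the real fingertips about 15 mm behind the reported TCP, where the spec says 19 mm ahead. That's a fixed offset of about 33 mm along the tool, and it explains why I closed above the bar. I'll correct every height by −33 mm and retry.

drive_tool --deltas '[{"dx": 0.2,"dy": 0.8,"dz": 0.05,"twist": 0,"grip": -1},{"dx": 0.2,"dy": 0.8,"dz": 0.05,"twist": 0,"grip": -1},{"dx": 0.2,"dy": 0.8,"dz": 0.05,"twist": 0,"grip": -1},{"dx": 0.2,"dy": 0.8,"dz": 0,"twist": 0,"grip": -1},{"dx": 0.2,"dy": 0.8,"dz": 0,"twist": 0,"grip": -1}]'

```text
t: 4.9
tool_pos: [0.4298, -0.267, 0.222]
ee_rot: [0.724, 1.455, -0.71]
contact_force: [0.9, 0.7, -0.5]
width: 0.0883
```

```bash
python3 -c "
from h import *
go([.4235,-.272,.147],-53.2)"
```

```text
t 4.90 tcp [ 0.4298 -0.267   0.222 ] F [ 0.9  0.7 -0.5] w 0.0883 units xyz [ 2.5  -0.28  0.03]
zang -52.6 twist 0.10
```

drive_tool --deltas '[{"dx": 0.5,"dy": -0.28,"dz": 0.03,"twist": 0.1,"grip": -1},{"dx": 0.5,"dy": 0,"dz": 0,"twist": 0,"grip": -1},{"dx": 0.5,"dy": 0,"dz": 0,"twist": 0,"grip": -1},{"dx": 0.5,"dy": 0,"dz": 0,"twist": 0,"grip": -1},{"dx": 0.4,"dy": 0,"dz": 0,"twist": 0,"grip": 0}]' --squeeze 20

```text
t: 5.4
tool_pos: [0.4301, -0.2639, 0.1469]
ee_rot: [0.723, 1.456, -0.706]
contact_force: [-0.5, -0.3, 0.9]
width: 0.0823
```

drive_tool --deltas '[{"dx": 0,"dy": 0,"dz": 0,"twist": 0,"grip": 1},{"dx": 0,"dy": 0,"dz": 0,"twist": 0,"grip": 1},{"dx": 0,"dy": 0,"dz": 0,"twist": 0,"grip": 1},{"dx": 0,"dy": 0,"dz": 0,"twist": 0,"grip": 1},{"dx": 0,"dy": 0,"dz": 0,"twist": 0,"grip": 1}]'

```text
t: 5.9
tool_pos: [0.4311, -0.2624, 0.1467]
ee_rot: [0.721, 1.458, -0.704]
contact_force: [-0.1, 0.2, -0.2]
width: 0.0422
```

drive_tool --deltas '[{"dx": 0,"dy": 0,"dz": 0,"twist": 0,"grip": 1},{"dx": 0,"dy": 0,"dz": 0,"twist": 0,"grip": 1},{"dx": 0,"dy": 0,"dz": 0,"twist": 0,"grip": 1},{"dx": 0,"dy": 0,"dz": 0,"twist": 0,"grip": 1},{"dx": 0,"dy": 0,"dz": 0,"twist": 0,"grip": 1}]'

```text
t: 6.4
tool_pos: [0.4314, -0.2632, 0.1479]
ee_rot: [0.721, 1.455, -0.705]
contact_force: [1.1, -0.8, -0.5]
width: 0.0111
```

The width is 11 mm, so the bar is held, but 11 mm off its middle. I'll open a little, re-centre and re-grip.

drive_tool --deltas '[{"dx": 0,"dy": 0,"dz": 0,"twist": 0,"grip": 0.4},{"dx": 0,"dy": 0,"dz": 0,"twist": 0.1,"grip": 0.4},{"dx": 0,"dy": -0.2,"dz": 0,"twist": 0.1,"grip": 0.4},{"dx": 0,"dy": -0.2,"dz": 0,"twist": 0,"grip": 0.4},{"dx": 0,"dy": -0.05,"dz": 0,"twist": 0,"grip": 0.4}]'

```text
t: 6.9
tool_pos: [0.4197, -0.2717, 0.1477]
ee_rot: [0.738, 1.45, -0.722]
contact_force: [0.6, -0.0, -0.3]
width: 0.0265
```

drive_tool --deltas '[{"dx": 0,"dy": 0,"dz": 0,"twist": 0,"grip": 1},{"dx": 0,"dy": 0,"dz": 0,"twist": 0,"grip": 1},{"dx": 0,"dy": 0,"dz": 0,"twist": 0,"grip": 1},{"dx": 0,"dy": 0,"dz": 0,"twist": 0,"grip": 1},{"dx": 0,"dy": 0,"dz": 0,"twist": 0,"grip": 1}]' --squeeze 25

```text
t: 7.4
tool_pos: [0.4193, -0.2722, 0.1476]
ee_rot: [0.739, 1.45, -0.723]
contact_force: [-1.0, -0.2, -0.4]
width: 0.0108
```

```bash
python3 -c "
from h import *
go([.4242,-.2726,.147],-53.2)"
```

```text
t 7.40 tcp [ 0.4193 -0.2722  0.1476] F [-1.  -0.2 -0.4] w 0.0108 units xyz [0.02 0.12 0.11]
zang -53.6 twist -0.07
```

Centred to within 4 mm. Lifting.

drive_tool --deltas '[{"dx": -0.1,"dy": 0,"dz": 0,"twist": 0,"grip": 1},{"dx": -0.2,"dy": 0,"dz": 0,"twist": 0,"grip": 1},{"dx": -0.4,"dy": 0,"dz": 0,"twist": 0,"grip": 1},{"dx": -0.5,"dy": 0,"dz": 0,"twist": 0,"grip": 1},{"dx": -0.5,"dy": 0,"dz": 0,"twist": 0,"grip": 1}]'

```text
t: 7.9
tool_pos: [0.4166, -0.2695, 0.1973]
ee_rot: [0.743, 1.461, -0.72]
contact_force: [-0.3, -0.7, -5.0]
width: 0.0108
```

drive_tool --deltas '[{"dx": -0.6,"dy": 0,"dz": 0,"twist": 0,"grip": 1},{"dx": -0.6,"dy": 0,"dz": 0,"twist": 0,"grip": 1},{"dx": -0.5,"dy": 0,"dz": 0,"twist": 0,"grip": 1},{"dx": -0.4,"dy": 0,"dz": 0,"twist": 0,"grip": 1},{"dx": -0.2,"dy": 0,"dz": 0,"twist": 0,"grip": 1}]'

```text
t: 8.4
tool_pos: [0.4172, -0.2705, 0.2736]
ee_rot: [0.742, 1.458, -0.72]
contact_force: [0.8, -0.5, -4.5]
width: 0.0107
```

```bash
python3 -c "
from h import *
go([.5535,.022,.26],-69.9)"
```

```text
t 8.40 tcp [ 0.4172 -0.2705  0.2736] F [ 0.8 -0.5 -4.5] w 0.0107 units xyz [ 0.6   9.44 -5.14]
zang -53.6 twist 2.72
```

Lifted (5 N). Carrying smoothly to the step.

drive_tool --deltas '[{"dx": 0,"dy": 0.15,"dz": -0.08,"twist": 0,"grip": 1},{"dx": 0,"dy": 0.3,"dz": -0.16,"twist": 0.2,"grip": 1},{"dx": 0,"dy": 0.45,"dz": -0.25,"twist": 0.3,"grip": 1},{"dx": 0,"dy": 0.6,"dz": -0.33,"twist": 0.3,"grip": 1},{"dx": 0,"dy": 0.6,"dz": -0.33,"twist": 0.3,"grip": 1}]'

```text
t: 8.9
tool_pos: [0.4497, -0.2052, 0.2728]
ee_rot: [0.837, 1.427, -0.816]
contact_force: [0.4, 0.4, -4.9]
width: 0.0108
```

drive_tool --deltas '[{"dx": 0,"dy": 0.6,"dz": -0.3,"twist": 0.3,"grip": 1},{"dx": 0,"dy": 0.6,"dz": -0.3,"twist": 0.3,"grip": 1},{"dx": 0,"dy": 0.6,"dz": -0.3,"twist": 0.3,"grip": 1},{"dx": 0,"dy": 0.6,"dz": -0.3,"twist": 0.2,"grip": 1},{"dx": 0,"dy": 0.6,"dz": -0.3,"twist": 0.2,"grip": 1}]'

```text
t: 9.4
tool_pos: [0.511, -0.1185, 0.2688]
ee_rot: [0.946, 1.39, -0.927]
contact_force: [0.8, -0.2, -4.0]
width: 0.0108
```

```bash
python3 -c "
from h import *
go([.5535,.022,.26],-69.9)"
```

```text
t 9.40 tcp [ 0.511  -0.1185  0.2688] F [ 0.8 -0.2 -4. ] w 0.0108 units xyz [ 0.39  3.01 -3.84]
zang -68.8 twist 0.18
```

drive_tool --deltas '[{"dx": 0,"dy": 0.45,"dz": -0.57,"twist": 0.1,"grip": 1},{"dx": 0,"dy": 0.45,"dz": -0.57,"twist": 0.1,"grip": 1},{"dx": 0,"dy": 0.45,"dz": -0.57,"twist": 0,"grip": 1},{"dx": 0,"dy": 0.45,"dz": -0.57,"twist": 0,"grip": 1},{"dx": 0,"dy": 0.4,"dz": -0.5,"twist": 0,"grip": 1}]'

```text
t: 9.9
tool_pos: [0.5433, -0.0104, 0.2652]
ee_rot: [0.963, 1.392, -0.947]
contact_force: [0.3, 0.7, -5.1]
width: 0.0109
```

drive_tool --deltas '[{"dx": 0,"dy": 0.3,"dz": -0.4,"twist": 0,"grip": 1},{"dx": 0,"dy": 0.2,"dz": -0.3,"twist": 0,"grip": 1},{"dx": 0,"dy": 0.1,"dz": -0.2,"twist": 0,"grip": 1},{"dx": 0,"dy": 0,"dz": 0,"twist": 0,"grip": 1},{"dx": 0,"dy": 0,"dz": 0,"twist": 0,"grip": 1}]'

```text
t: 10.4
tool_pos: [0.5495, 0.0264, 0.262]
ee_rot: [0.96, 1.401, -0.947]
contact_force: [-0.1, -0.4, -3.7]
width: 0.0106
```

```bash
python3 -c "
from h import *
go([.5535,.022,.26],-69.9)
W,S,T=wcam(),capture('side'),capture('top')
s,R,t=tool();g=t-R@[.033,0,0];p=[g[0],g[1],1.9218,g[2]-.182];print(p)
M=np.zeros((600,800,3),np.uint8)
M[:300,:400]=cv2.resize(overlay(W,p,0),(400,300),interpolation=3)
def crop(c,w,h):
    u=proj(c,g-[0,0,.1])[0].astype(int);k=overlay(c,p,0);return cv2.resize(k[2*(u[1]-h//2):2*(u[1]+h//2),2*(u[0]-w//2):2*(u[0]+w//2)],(400,300),interpolation=2)
M[:300,400:]=crop(S,160,120);M[300:,:400]=crop(T,160,120)
cv2.imwrite('pics/m5.png',M)"
```

```text
t 10.40 tcp [0.5495 0.0264 0.262 ] F [-0.1 -0.4 -3.7] w 0.0106 units xyz [0.06 0.08 0.18]
zang -69.9 twist -0.00
[np.float64(0.5506936892348425), np.float64(0.024875551248448962), 1.9218, np.float64(0.11326724944814831)]
```

View pics/m5.png

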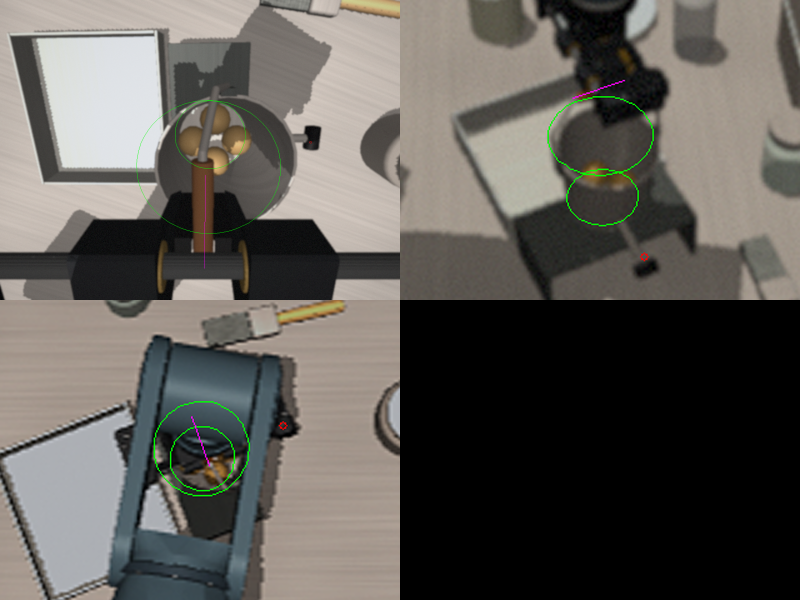

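The pail is level and hangs over the step, with the pan and the step's +x side to the left and the knob away from the pan. The bail keeps its 0.2 rad lean, so the pail sits about 16 mm towards the knob from the grip: its rim spans 155–297 in the wrist panel against 137–281 predicted. I'll shift by that and lower.

drive_tool --deltas '[{"dx": 0.2,"dy": 0.05,"dz": -0.2,"twist": 0,"grip": 1},{"dx": 0.3,"dy": 0,"dz": -0.2,"twist": 0,"grip": 1},{"dx": 0.3,"dy": 0,"dz": 0,"twist": 0,"grip": 1},{"dx": 0.2,"dy": 0,"dz": 0,"twist": 0,"grip": 1},{"dx": 0,"dy": 0,"dz": 0,"twist": 0,"grip": 1}]'

```text
t: 11.05
tool_pos: [0.5451, 0.0387, 0.2297]
ee_rot: [0.962, 1.4, -0.949]
contact_force: [0.3, -0.3, -4.9]
width: 0.0108
```

drive_tool --deltas '[{"dx": 0.05,"dy": 0,"dz": 0,"twist": 0,"grip": 1},{"dx": 0.05,"dy": 0,"dz": 0,"twist": 0,"grip": 1},{"dx": 0.05,"dy": 0,"dz": 0,"twist": 0,"grip": 1},{"dx": 0,"dy": 0,"dz": 0,"twist": 0,"grip": 1},{"dx": 0,"dy": 0,"dz": 0,"twist": 0,"grip": 1}]'

```text
t: 11.55
tool_pos: [0.5466, 0.0389, 0.2276]
ee_rot: [0.963, 1.396, -0.946]
contact_force: [0.7, -0.9, -4.8]
width: 0.0109
```

```bash
python3 -c "
from h import *
go([.5482,.0375,.222],-69.9)"
```

```text
t 11.55 tcp [0.5466 0.0389 0.2276] F [ 0.7 -0.9 -4.8] w 0.0109 units xyz [0.18 0.04 0.07]
zang -70.1 twist -0.03
```

drive_tool --deltas '[{"dx": 0.1,"dy": 0,"dz": 0,"twist": 0,"grip": 1},{"dx": 0.1,"dy": 0,"dz": 0,"twist": 0,"grip": 1},{"dx": 0.05,"dy": 0,"dz": 0,"twist": 0,"grip": 1},{"dx": 0,"dy": 0,"dz": 0,"twist": 0,"grip": 1},{"dx": 0,"dy": 0,"dz": 0,"twist": 0,"grip": 1}]'

```text
t: 12.05
tool_pos: [0.5489, 0.039, 0.2256]
ee_rot: [0.965, 1.389, -0.942]
contact_force: [-0.2, 0.8, -0.8]
width: 0.0107
```

Load has transferred to the step. Letting go and checking.

drive_tool --deltas '[{"dx": 0,"dy": 0,"dz": 0,"twist": 0,"grip": 1},{"dx": 0,"dy": 0,"dz": 0,"twist": 0,"grip": 0.3},{"dx": 0,"dy": 0,"dz": 0,"twist": 0,"grip": -0.2},{"dx": 0,"dy": 0,"dz": 0,"twist": 0,"grip": -0.2},{"dx": 0,"dy": 0,"dz": 0,"twist": 0,"grip": -0.2}]'

```text
t: 12.55
tool_pos: [0.5495, 0.0385, 0.2257]
ee_rot: [0.966, 1.387, -0.942]
contact_force: [-0.6, 0.1, 0.5]
width: 0.0409
```

drive_tool --deltas '[{"dx": 0,"dy": 0,"dz": 0,"twist": 0,"grip": -0.2},{"dx": -0.4,"dy": 0,"dz": 0,"twist": 0,"grip": -0.2},{"dx": -1,"dy": 0,"dz": 0,"twist": 0,"grip": -0.2},{"dx": -1,"dy": 0,"dz": 0.5,"twist": 0,"grip": -0.2},{"dx": -1,"dy": 0,"dz": 1,"twist": 0,"grip": -0.2}]'

```text
t: 13.05
tool_pos: [0.564, -0.0046, 0.3267]
ee_rot: [0.961, 1.398, -0.942]
contact_force: [0.7, -0.4, -0.7]
width: 0.053
```

drive_tool --deltas '[{"dx": -0.4,"dy": 0,"dz": 1,"twist": -1,"grip": -0.3},{"dx": 0,"dy": 0,"dz": 1,"twist": -1,"grip": -0.3},{"dx": 0,"dy": 0,"dz": 1,"twist": -1,"grip": -0.3},{"dx": 0,"dy": 0,"dz": 0.5,"twist": -1,"grip": -0.3},{"dx": 0,"dy": 0,"dz": 0,"twist": -1,"grip": -0.3}]'

```text
t: 13.55
tool_pos: [0.6187, -0.1047, 0.348]
ee_rot: [0.549, 1.524, -0.515]
contact_force: [-1.3, 0.2, -0.2]
width: 0.0573
```

drive_tool --deltas '[{"dx": 0,"dy": 0,"dz": 0,"twist": -1,"grip": -0.3},{"dx": 0,"dy": 0,"dz": 0,"twist": -1,"grip": -0.3},{"dx": 0,"dy": 0,"dz": 0,"twist": -1,"grip": -0.3},{"dx": 0,"dy": 0,"dz": 0,"twist": -1,"grip": -0.3},{"dx": 0,"dy": 0,"dz": 0,"twist": -1,"grip": -0.3}]'

```text
t: 14.05
tool_pos: [0.6195, -0.1067, 0.3531]
ee_rot: [0.125, 1.577, -0.086]
contact_force: [0.7, 0.1, -0.5]
width: 0.0572
```

drive_tool --deltas '[{"dx": 0,"dy": 0,"dz": 0,"twist": -1,"grip": -0.3},{"dx": 0,"dy": 0,"dz": 0,"twist": -1,"grip": -0.3},{"dx": 0,"dy": 0,"dz": 0,"twist": -1,"grip": -0.3},{"dx": 0,"dy": 0,"dz": 0,"twist": -1,"grip": -0.3},{"dx": 0,"dy": 0,"dz": 0,"twist": -1,"grip": -0.3}]'

```text
t: 14.55
tool_pos: [0.6199, -0.107, 0.3587]
ee_rot: [-0.305, 1.544, 0.342]
contact_force: [-0.3, 0.3, -0.4]
width: 0.0569
```

```bash
python3 -c "
from h import *
go([.592,-.083,.062],20.1)
W,S,T=wcam(),capture('side'),capture('top')
p=[.5535,.022,1.9218,.075]
import pickle;pickle.dump((W,S,T),open('m6.pkl','wb'))
M=np.zeros((600,800,3),np.uint8)
M[:300,:400]=cv2.resize(overlay(W,p,.2),(400,300),interpolation=3)
def crop(c,w,h):
    u=proj(c,[.5535,.022,.13])[0].astype(int);x,y=u[0]-w//2,u[1]-h//2;print('crop origin',x,y);k=overlay(c,p,.2);return cv2.resize(k[2*y:2*(y+h),2*x:2*(x+w)],(400,300),interpolation=2)
M[:300,400:]=crop(S,120,90);M[300:,:400]=crop(T,120,90)
cv2.imwrite('pics/m6.png',M)"
```

```text
t 14.55 tcp [ 0.6199 -0.107   0.3587] F [-0.3  0.3 -0.4] w 0.0569 units xyz [ 9.91  0.88 -0.6 ]
zang 23.6 twist 0.59
crop origin 227 163
crop origin 212 164
```

View pics/m6.png

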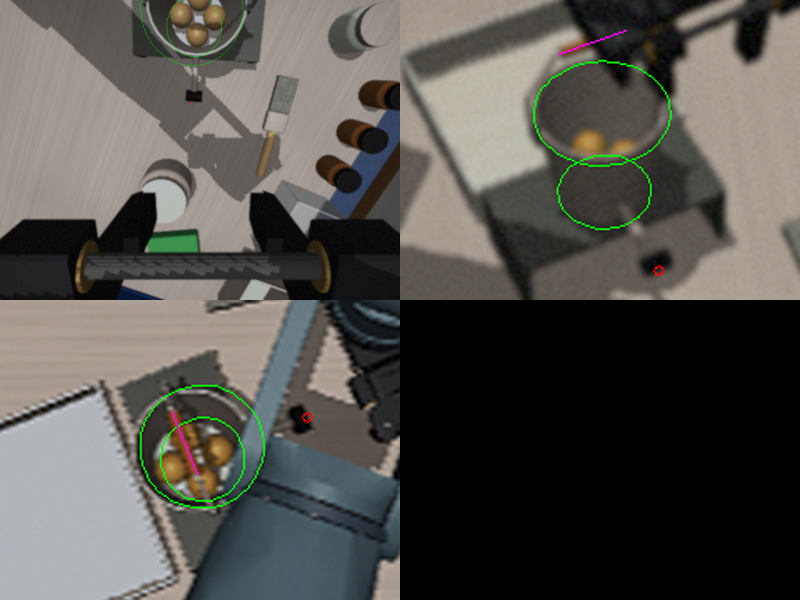

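The pail stands upright on the step with its knob towards −x, about 6 mm nearer the pan than nominal, and all four potatoes are in it. The knob is at (300,418) in the top panel, (656,264) in the side panel and (194,96) in the wrist panel. Triangulating it.

```bash
python3 -c "
from h import *
import pickle
W,S,T=pickle.load(open('m6.pkl','rb'))
ob=[(T,(302.,199.4)),(S,(303.8,242.2)),(W,(271.6,134.4))]
f=lambda X:np.ravel([proj(c,X)[0]-u for c,u in ob])
r=least_squares(f,[.59,-.08,.095]);print(r.x.round(4),r.fun.round(1))
g=lambda X:f(np.r_[X,.095]);r=least_squares(g,[.59,-.08]);print(r.x.round(4),r.fun.round(1))
k=np.r_[r.x,.095];c=Ro.from_euler('z',1.9218).as_matrix();print('in step frame',c.T@(k-[.5535,.022,0]))
def dark(cam,X,w):
    u=proj(cam,X)[0];x,y=u.astype(int);im=cam['image'][y-w:y+w,x-w:x+w].max(2);Y,X=np.nonzero(im<45);q=np.c_[X,Y].astype(float);m=q.mean(0);e,v=np.linalg.eigh(np.cov(q.T));print('blob',m+[x-w,y-w],len(q),e.round(1),v[:,1].round(2))
dark(W,k,22)
a=proj(W,np.array([k+c@[0,d,0] for d in(-.013,.013)]));print(a)
go([*r.x,.062],20.1)"
```

```text
[ 0.5927 -0.0719  0.0885] [-1.1 -0.3  0.8  0.1 -0.5  0.1]
[ 0.5925 -0.0718] [-1.  -0.5  0.8 -1.3 -0.7  0.5]
in step frame [-0.10145824 -0.00438336  0.095     ]
blob [270.96451613 134.18387097] 310 [17.2 40.4] [-1.   -0.02]
[[282.42663659 135.57106071]
 [259.25805926 134.13696079]]
t 14.70 tcp [ 0.6199 -0.107   0.3585] F [-0.9 -0.1 -0.9] w 0.0570 units xyz [ 9.91  1.22 -0.44]
zang 23.2 twist 0.52
```

drive_tool --deltas '[{"dx": 0.8,"dy": 0.5,"dz": -0.22,"twist": 0.2,"grip": -0.3},{"dx": 1,"dy": 0.5,"dz": -0.22,"twist": 0,"grip": -0.3},{"dx": 1,"dy": 0.2,"dz": 0,"twist": 0,"grip": -0.3},{"dx": 1,"dy": 0,"dz": 0,"twist": 0,"grip": -0.3},{"dx": 1,"dy": 0,"dz": 0,"twist": 0,"grip": -0.3}]'

```text
t: 15.2
tool_pos: [0.5969, -0.0761, 0.2193]
ee_rot: [-0.274, 1.537, 0.3]
contact_force: [0.3, -0.8, -0.0]
width: 0.0574
```

```bash
python3 -c "
from h import *
go([.5925,-.0718,.066],22)
W=wcam();k=[.5925,-.0718,.095];u=proj(W,k)[0];x,y=u.astype(int);w=28
im=W['image'][y-w:y+w,x-w:x+w].max(2);Y,X=np.nonzero(im<45);q=np.c_[X,Y].astype(float);e,v=np.linalg.eigh(np.cov(q.T));print(u,q.mean(0)+[x-w,y-w],len(q),e,v[:,1])"
```

```text
t 15.20 tcp [ 0.5969 -0.0761  0.2193] F [ 0.3 -0.8 -0. ] w 0.0574 units xyz [ 5.11  0.12 -0.17]
zang 21.0 twist -0.17
[275.83313662 196.95033881] [275.37569061 196.02762431] 543 [32.22748423 83.2189083 ] [-0.99954238  0.03024957]
```

The prediction matches the knob blob within 1 px. Descending and gripping.

drive_tool --deltas '[{"dx": 1,"dy": 0.1,"dz": -0.15,"twist": -0.1,"grip": -0.3},{"dx": 1,"dy": 0,"dz": 0,"twist": 0,"grip": -0.3},{"dx": 1,"dy": 0,"dz": 0,"twist": 0,"grip": -0.3},{"dx": 0.8,"dy": 0,"dz": 0,"twist": 0,"grip": -0.3},{"dx": 0.5,"dy": 0,"dz": 0,"twist": 0,"grip": -0.3}]' --squeeze 8

```text
t: 15.75
tool_pos: [0.592, -0.0722, 0.0856]
ee_rot: [-0.272, 1.54, 0.3]
contact_force: [0.8, 0.3, 0.7]
width: 0.0574
```

```bash
python3 -c "
from h import *
go([.5925,-.0718,.066],22)"
```

```text
t 15.75 tcp [ 0.592  -0.0722  0.0856] F [0.8 0.3 0.7] w 0.0574 units xyz [ 0.65 -0.    0.01]
zang 20.9 twist -0.19
```

drive_tool --deltas '[{"dx": 0.4,"dy": 0,"dz": 0,"twist": 0,"grip": -0.3},{"dx": 0.2,"dy": 0,"dz": 0,"twist": 0,"grip": 1},{"dx": 0,"dy": 0,"dz": 0,"twist": 0,"grip": 1},{"dx": 0,"dy": 0,"dz": 0,"twist": 0,"grip": 1},{"dx": 0,"dy": 0,"dz": 0,"twist": 0,"grip": 1}]' --squeeze 8

```text
t: 16.25
tool_pos: [0.5938, -0.0725, 0.0686]
ee_rot: [-0.27, 1.539, 0.296]
contact_force: [-0.7, 0.1, 0.4]
width: 0.0276
```

drive_tool --deltas '[{"dx": 0,"dy": 0,"dz": 0,"twist": 0,"grip": 1},{"dx": 0,"dy": 0,"dz": 0,"twist": 0,"grip": 1},{"dx": 0,"dy": 0,"dz": 0,"twist": 0,"grip": 1},{"dx": 0,"dy": 0,"dz": 0,"twist": 0,"grip": 1},{"dx": 0,"dy": 0,"dz": 0,"twist": 0,"grip": 1}]' --squeeze 8

```text
t: 16.75
tool_pos: [0.5939, -0.0724, 0.0697]
ee_rot: [-0.271, 1.539, 0.296]
contact_force: [-0.9, 1.0, -2.3]
width: 0.0258
```

```bash
cat >> h.py <<'E'
def knob(xs,zs):
    """shift to put the held knob at step-frame x=xs, height zs (m)"""
    c=rz(1.9218); s,R,t=tool(); tgt=np.array([.5535,.022,0])+c@[xs,-.0044,0]; tgt[2]=zs-.029
    k=c.T@(t-[.5535,.022,0]);print("now knob x %.4f y %.4f z %.4f"%(k[0],k[1],t[2]+.029));go(tgt,20.9)
E
python3 -c "
from h import *
knob(-.1,.135)
"
```

```text
now knob x -0.1025 y -0.0054 z 0.0987
t 16.75 tcp [ 0.5939 -0.0724  0.0697] F [-0.9  1.  -2.3] w 0.0258 units xyz [-1.21  0.1  -0.01]
zang 20.7 twist -0.03
```

The knob is held at 26 mm width, which is its length. I'm tipping the pail along an arc about its front bottom edge; tool +y is the direction towards the pan.

drive_tool --deltas '[{"dx": -0.3,"dy": 0,"dz": 0,"twist": 0,"grip": 1},{"dx": -0.43,"dy": 0,"dz": 0,"twist": 0,"grip": 1},{"dx": -0.43,"dy": 0.03,"dz": 0,"twist": 0,"grip": 1},{"dx": -0.3,"dy": 0.1,"dz": 0,"twist": 0,"grip": 1},{"dx": 0,"dy": 0,"dz": 0,"twist": 0,"grip": 1}]'

```text
t: 17.25
tool_pos: [0.5919, -0.0686, 0.118]
ee_rot: [-0.27, 1.538, 0.297]
contact_force: [-1.0, 1.5, -2.2]
width: 0.0257
```

```bash
python3 -c "
from h import *
knob(-.0794,.144+.029)
W=wcam();cv2.imwrite('pics/w7.png',W['image'][:,:,::-1])
"
```

```text
now knob x -0.0983 y -0.0049 z 0.1470
t 17.25 tcp [ 0.5919 -0.0686  0.118 ] F [-1.   1.5 -2.2] w 0.0257 units xyz [-0.86  0.64  0.01]
zang 20.7 twist -0.03
```

View pics/w7.png

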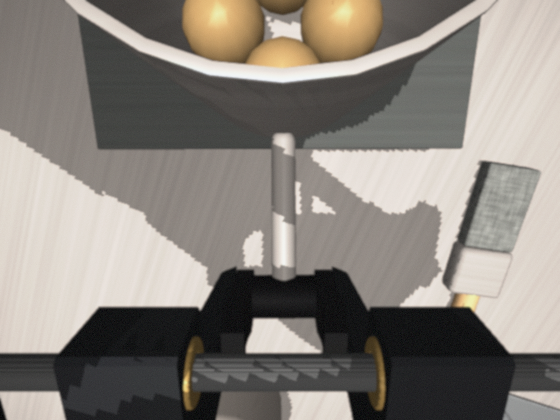

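The knob sits between the pads at (284,297), the stem runs straight to the pail and the pail is tilting about its front edge. Continuing the arc.

drive_tool --deltas '[{"dx": -0.4,"dy": 0.25,"dz": 0,"twist": 0,"grip": 1},{"dx": -0.4,"dy": 0.28,"dz": 0,"twist": 0,"grip": 1},{"dx": -0.34,"dy": 0.32,"dz": 0,"twist": 0,"grip": 1},{"dx": -0.32,"dy": 0.35,"dz": 0,"twist": 0,"grip": 1},{"dx": -0.28,"dy": 0.35,"dz": 0,"twist": 0,"grip": 1}]'

```text
t: 17.8
tool_pos: [0.5737, -0.0245, 0.1744]
ee_rot: [-0.269, 1.538, 0.295]
contact_force: [-0.6, 1.0, -3.6]
width: 0.0263
```

```bash
python3 -c "
from h import *
knob(-.0157,.193+.029)
"
```

```text
now knob x -0.0506 y -0.0030 z 0.2034
t 17.80 tcp [ 0.5737 -0.0245  0.1744] F [-0.6  1.  -3.6] w 0.0263 units xyz [-0.6   1.17  0.07]
zang 20.6 twist -0.04
```

drive_tool --deltas '[{"dx": -0.22,"dy": 0.38,"dz": 0,"twist": 0,"grip": 1},{"dx": -0.22,"dy": 0.39,"dz": 0,"twist": 0,"grip": 1},{"dx": -0.2,"dy": 0.4,"dz": 0,"twist": 0,"grip": 1},{"dx": -0.15,"dy": 0.43,"dz": 0,"twist": 0,"grip": 1},{"dx": -0.12,"dy": 0.43,"dz": 0,"twist": 0,"grip": 1}]'

```text
t: 18.3
tool_pos: [0.5488, 0.0384, 0.2048]
ee_rot: [-0.269, 1.54, 0.297]
contact_force: [0.4, 1.6, -4.4]
width: 0.0258
```

drive_tool --deltas '[{"dx": -0.12,"dy": 0.43,"dz": 0,"twist": 0,"grip": 1},{"dx": -0.1,"dy": 0.45,"dz": 0,"twist": 0,"grip": 1},{"dx": -0.1,"dy": 0.45,"dz": 0,"twist": 0,"grip": 1},{"dx": -0.1,"dy": 0.45,"dz": 0,"twist": 0,"grip": 1},{"dx": -0.1,"dy": 0.3,"dz": 0,"twist": 0,"grip": 1}]'

```text
t: 18.8
tool_pos: [0.523, 0.1023, 0.2208]
ee_rot: [-0.269, 1.543, 0.298]
contact_force: [0.4, 0.1, -4.1]
width: 0.0257
```

```bash
python3 -c "
from h import *
knob(.085,.215+.029)
"
```

```text
now knob x 0.0859 y 0.0011 z 0.2498
t 18.80 tcp [0.523  0.1023 0.2208] F [ 0.4  0.1 -4.1] w 0.0257 units xyz [ 0.19 -0.03  0.18]
zang 20.7 twist -0.03
```

drive_tool --deltas '[{"dx": 0,"dy": 0,"dz": 0,"twist": 0,"grip": 1},{"dx": 0,"dy": 0,"dz": 0,"twist": 0,"grip": 1},{"dx": 0,"dy": 0,"dz": 0,"twist": 0,"grip": 1},{"dx": 0,"dy": 0,"dz": 0,"twist": 0,"grip": 1},{"dx": 0,"dy": 0,"dz": 0,"twist": 0,"grip": 1}]'

```text
t: 19.3
tool_pos: [0.5233, 0.1027, 0.2213]
ee_rot: [-0.27, 1.542, 0.298]
contact_force: [0.7, -0.7, -3.8]
width: 0.0258
```

```bash
cat >> h.py <<'E'
def spuds(c):
    h=cv2.cvtColor(c["image"],cv2.COLOR_RGB2HSV);m=cv2.inRange(h,(12,110,60),(22,255,255))
    m=cv2.morphologyEx(m,cv2.MORPH_OPEN,np.ones((2,2)));n,_,st,ce=cv2.connectedComponentsWithStats(m)
    for i in range(1,n):
        if st[i,4]>15:
            u=np.linalg.inv(c["K"])@np.r_[ce[i],1];d=c["R"].T@u;C=-c["R"].T@c["t"];X=C+d*(.022-C[2])/d[2]
            q=rz(1.9218).T@(X-[.5535,.022,0])
            if -.2<q[0]<.35 and abs(q[1])<.25: print("  px",ce[i].round(0),"area",st[i,4],"step frame",q[:2].round(3))
E
python3 -c "
from h import *
go([.523,.1023,.22],20.8)
for n,c in (('top',capture('top')),('side',capture('side')),('wrist',wcam())): print(n);spuds(c)
f=[]
for i in range(6): capture('top');f.append(get_state()['contact_force'][2])
print('Fz',np.mean(f))
c=capture('top');S=capture('side');W=wcam()
M=np.zeros((600,800,3),np.uint8)
M[:300,:400]=cv2.resize(W['image'][:,:,::-1],(400,300))
def crop(c,w,h):
    u=proj(c,[.52,.11,.08])[0].astype(int);x,y=u[0]-w//2,u[1]-h//2;return cv2.resize(c['image'][y:y+h,x:x+w,::-1],(400,300),interpolation=2)
M[:300,400:]=crop(S,160,120);M[300:,:400]=crop(c,160,120)
cv2.imwrite('pics/m8.png',M)"
```

```text
t 19.30 tcp [0.5233 0.1027 0.2213] F [ 0.7 -0.7 -3.8] w 0.0258 units xyz [ 0.04 -0.01 -0.01]
zang 20.8 twist -0.01
top
  px [208. 227.] area 44 step frame [ 0.225 -0.038]
  px [207. 241.] area 84 step frame [0.246 0.008]
side
  px [238. 188.] area 59 step frame [0.237 0.079]
wrist
  px [191.  12.] area 777 step frame [0.237 0.079]
  px [282.  30.] area 1603 step frame [ 0.224 -0.   ]
  px [368.  12.] area 394 step frame [ 0.24  -0.075]
  px [353.  28.] area 399 step frame [ 0.226 -0.062]
  px [188. 379.] area 438 step frame [-0.148  0.105]
  px [381. 379.] area 446 step frame [-0.149 -0.121]
Fz -3.7855265614966913
```

View pics/m8.png

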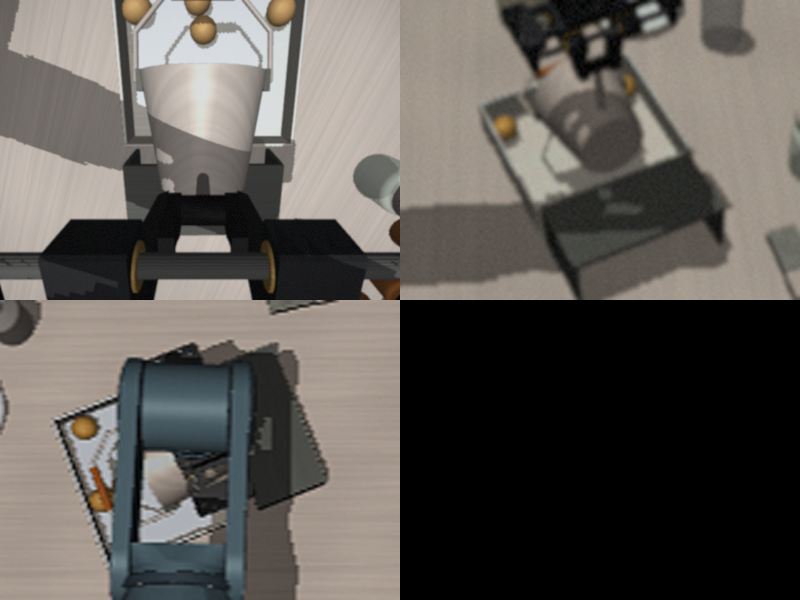

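All four potatoes are in the pan: the wrist panel shows them at (135,10), (197,5), (203,30) and (280,10). The measured weight of 3.8 N agrees with an empty pail. Before righting it I'll check where the bail hangs, so it won't press on the potatoes.

```bash
python3 -c "
from h import *
T,S=capture('top'),capture('side')
o=lambda c,X,Y:(proj(c,[.52,.11,.08])[0].astype(int)-[80,60]+np.array([X,Y])/2.5)
ob=[(T,o(T,101,487)),(S,o(S,546,70))]
f=lambda X:np.ravel([proj(c,X)[0]-u for c,u in ob])
r=least_squares(f,[.5,.15,.1]);print(r.x.round(4),r.fun.round(1));s,R,t=tool()
k=t.copy();k[2]+=.0253;d=rz(1.9218).T@(r.x-k);print('grip rel knob (step frame)',d.round(3))
for th in(85,91,97):
  a=np.radians(th)
  for l in(0,.2,.4,.6,.8):
    u,w=.112+.08*np.sin(l),.082+.08*np.cos(l);print(th,l,round(u*np.cos(a)+w*np.sin(a),3),round(-u*np.sin(a)+w*np.cos(a),3))
knob(.094,.221-.028+.029)
"
```

```text
[ 0.5449  0.3306 -0.1555] [ -14.2 -134.7 -132.8   28.5]
grip rel knob (step frame) [ 0.206 -0.099 -0.402]
85 0 0.171 -0.097
85 0.2 0.171 -0.113
85 0.4 0.168 -0.129
85 0.6 0.161 -0.144
85 0.8 0.152 -0.157
91 0 0.16 -0.115
91 0.2 0.158 -0.131
91 0.4 0.153 -0.146
91 0.6 0.145 -0.16
91 0.8 0.135 -0.172
97 0 0.147 -0.131
97 0.2 0.144 -0.146
97 0.4 0.137 -0.161
97 0.6 0.128 -0.174
97 0.8 0.116 -0.185
now knob x 0.0867 y 0.0007 z 0.2503
t 20.00 tcp [0.523  0.1031 0.2213] F [ 0.  -0.3 -3.5] w 0.0259 units xyz [0.95 0.23 0.16]
zang 20.8 twist -0.01
```

```bash
python3 -c "
from h import *
T,S=capture('top'),capture('side')
o=lambda c,X,Y:(proj(c,[.52,.11,.08])[0].astype(int)-[80,60]+np.array([X,Y])/2.5)
ob=[(T,o(T,101,187)),(S,o(S,146,70))]
f=lambda X:np.ravel([proj(c,X)[0]-u for c,u in ob])
r=least_squares(f,[.5,.15,.1]);print(r.x.round(4),r.fun.round(1));s,R,t=tool()
k=t.copy();k[2]+=.0253;d=rz(1.9218).T@(r.x-k);print('grip rel knob (step frame)',d.round(3))
"
```

```text
[0.465  0.2397 0.1022] [ 0.3  2.2  2.1 -0.4]
grip rel knob (step frame) [ 0.148  0.008 -0.144]
```

The grip sits at (+148, −144) mm from the knob. That means θ≈96° and bail lean ≈0.2, so it stays clear of the potatoes when lowered 28 mm. Now I'll hook the underside on the step's front edge and pull back to swing the pail upright.

drive_tool --deltas '[{"dx": 0,"dy": 0.3,"dz": 0,"twist": 0,"grip": 1},{"dx": 0.3,"dy": 0,"dz": 0,"twist": 0,"grip": 1},{"dx": 0.35,"dy": 0,"dz": 0,"twist": 0,"grip": 1},{"dx": 0.25,"dy": 0,"dz": 0,"twist": 0,"grip": 1},{"dx": 0,"dy": 0,"dz": 0,"twist": 0,"grip": 1}]'

```text
t: 20.6
tool_pos: [0.5192, 0.1132, 0.1916]
ee_rot: [-0.271, 1.543, 0.299]
contact_force: [-0.1, 0.0, -3.7]
width: 0.0257
```

```bash
python3 -c "
from h import *
knob(.094,.195+.029)
"
```

```text
now knob x 0.0974 y 0.0009 z 0.2206
t 20.60 tcp [0.5192 0.1132 0.1916] F [-0.1  0.  -3.7] w 0.0257 units xyz [-0.11 -0.12  0.18]
zang 20.8 twist -0.01
```

drive_tool --deltas '[{"dx": -0.03,"dy": -0.25,"dz": 0,"twist": 0,"grip": 1},{"dx": -0.05,"dy": -0.3,"dz": 0,"twist": 0,"grip": 1},{"dx": -0.05,"dy": -0.4,"dz": 0,"twist": 0,"grip": 1},{"dx": -0.05,"dy": -0.4,"dz": 0,"twist": 0,"grip": 1},{"dx": -0.05,"dy": -0.4,"dz": 0,"twist": 0,"grip": 1}]'

```text
t: 21.1
tool_pos: [0.5389, 0.061, 0.1979]
ee_rot: [-0.271, 1.543, 0.301]
contact_force: [-0.4, 1.5, -4.2]
width: 0.026
```

```bash
python3 -c "
from h import *
knob(.005,.193+.029)
"
```

```text
now knob x 0.0416 y 0.0003 z 0.2269
t 21.10 tcp [0.5389 0.061  0.1979] F [-0.4  1.5 -4.2] w 0.0260 units xyz [ 0.14 -1.23  0.14]
zang 20.9 twist 0.00
```

The contact force is on the expected side (+1.5 N towards the pan). Continuing.

drive_tool --deltas '[{"dx": 0.03,"dy": -0.4,"dz": 0,"twist": 0,"grip": 1},{"dx": 0.05,"dy": -0.4,"dz": 0,"twist": 0,"grip": 1},{"dx": 0.08,"dy": -0.42,"dz": 0,"twist": 0,"grip": 1},{"dx": 0.1,"dy": -0.4,"dz": 0,"twist": 0,"grip": 1},{"dx": 0.1,"dy": -0.4,"dz": 0,"twist": 0,"grip": 1}]'

```text
t: 21.6
tool_pos: [0.5627, -0.0011, 0.1857]
ee_rot: [-0.269, 1.543, 0.301]
contact_force: [-1.2, 2.5, -4.1]
width: 0.026
```

```bash
python3 -c "
from h import *
knob(-.0417,.1806+.029)
W=wcam();a=np.linspace(0,2*np.pi,60)
# rim visibility: predicted mouth extremes for candidate tilts
cv2.imwrite('pics/w9.png',W['image'][:,:,::-1])
"
```

```text
now knob x -0.0248 y -0.0007 z 0.2147
t 21.60 tcp [ 0.5627 -0.0011  0.1857] F [-1.2  2.5 -4.1] w 0.0260 units xyz [ 0.16 -0.57  0.12]
zang 20.8 twist -0.01
```

```bash
python3 -c "
from h import *
f=[];
for i in range(8): c=capture('wrist');f.append(get_state()['contact_force'])
print(np.mean(f,0).round(2))
for n,c in (('top',capture('top')),('side',capture('side')),('wrist',wcam())):
    h=cv2.cvtColor(c['image'],cv2.COLOR_RGB2HSV);m=cv2.inRange(h,(4,120,50),(11,255,255));m=cv2.morphologyEx(m,cv2.MORPH_OPEN,np.ones((2,2)))
    k,_,st,ce=cv2.connectedComponentsWithStats(m)
    print(n,[(st[i].tolist(),ce[i].round(1).tolist()) for i in range(1,k) if st[i,4]>12])
    for th in (50,60,70,80,90):
        a=np.radians(th);u,w=.112+.016,.082+.0784;p=rz(1.9218)@[u*np.cos(a)+w*np.sin(a),0,-u*np.sin(a)+w*np.cos(a)]+get_state()['tool_pos']+[0,0,.0253];print(th,proj(c,p)[0].round(0))
"
```

```text
[-0.54  0.67 -2.06]
top []
50 [217. 228.]
60 [219. 228.]
70 [223. 228.]
80 [228. 227.]
90 [234. 226.]
side []
50 [262. 148.]
60 [263. 157.]
70 [265. 167.]
80 [267. 177.]
90 [270. 188.]
wrist []
50 [ 290. -452.]
60 [ 287. -290.]
70 [ 285. -182.]
80 [ 283. -102.]
90 [282. -38.]
```

Averaged, the step now carries half the weight (Fz −2.1 N), which fits a tilt near 50°. Lowering along the return arc.

drive_tool --deltas '[{"dx": 0.05,"dy": -0.35,"dz": 0.05,"twist": 0,"grip": 1},{"dx": 0.15,"dy": -0.4,"dz": 0,"twist": 0,"grip": 1},{"dx": 0.3,"dy": -0.4,"dz": 0,"twist": 0,"grip": 1},{"dx": 0.35,"dy": -0.38,"dz": 0,"twist": 0,"grip": 1},{"dx": 0.4,"dy": -0.38,"dz": 0,"twist": 0,"grip": 1}]'

```text
t: 22.7
tool_pos: [0.5871, -0.0553, 0.1468]
ee_rot: [-0.272, 1.539, 0.301]
contact_force: [-1.3, 1.6, -1.9]
width: 0.0256
```

```bash
python3 -c "
from h import *
knob(-.0814,.144+.029);knob(-.1016,.1089+.029)
"
```

```text
now knob x -0.0842 y -0.0050 z 0.1758
t 22.70 tcp [ 0.5871 -0.0553  0.1468] F [-1.3  1.6 -1.9] w 0.0256 units xyz [ 0.1   0.09 -0.02]
zang 21.0 twist 0.01
now knob x -0.0842 y -0.0050 z 0.1758
t 22.70 tcp [ 0.5871 -0.0553  0.1468] F [-1.3  1.6 -1.9] w 0.0256 units xyz [ 1.25 -0.6  -0.05]
zang 21.0 twist 0.01
```

drive_tool --deltas '[{"dx": 0.35,"dy": -0.2,"dz": 0,"twist": 0,"grip": 1},{"dx": 0.35,"dy": -0.15,"dz": 0,"twist": 0,"grip": 1},{"dx": 0.35,"dy": -0.15,"dz": 0,"twist": 0,"grip": 1},{"dx": 0.35,"dy": -0.12,"dz": 0,"twist": 0,"grip": 1},{"dx": 0.3,"dy": -0.1,"dz": 0,"twist": 0,"grip": 1}]'

```text
t: 23.2
tool_pos: [0.597, -0.0802, 0.0902]
ee_rot: [-0.272, 1.539, 0.297]
contact_force: [-0.4, 0.6, -0.4]
width: 0.0258
```

```bash
python3 -c "
from h import *
knob(-.112,.0697+.029)
"
```

```text
now knob x -0.1109 y -0.0057 z 0.1192
t 23.20 tcp [ 0.597  -0.0802  0.0902] F [-0.4  0.6 -0.4] w 0.0258 units xyz [ 0.68 -0.04 -0.06]
zang 20.8 twist -0.02
```

drive_tool --deltas '[{"dx": 0.25,"dy": -0.03,"dz": 0,"twist": 0,"grip": 1},{"dx": 0.2,"dy": 0,"dz": 0,"twist": 0,"grip": 1},{"dx": 0.15,"dy": 0,"dz": 0,"twist": 0,"grip": 1},{"dx": 0.05,"dy": 0,"dz": 0,"twist": 0,"grip": 1},{"dx": 0,"dy": 0,"dz": 0,"twist": 0,"grip": 1}]'

```text
t: 23.7
tool_pos: [0.5984, -0.0811, 0.0691]
ee_rot: [-0.274, 1.537, 0.296]
contact_force: [-0.4, -1.6, 2.1]
width: 0.0257
```

```bash
python3 -c "
from h import *
knob(-.112,.0697+.029)
f=[]
for i in range(8): capture('side');f.append(get_state()['contact_force'])
print(np.mean(f,0).round(2))
"
```

```text
now knob x -0.1123 y -0.0067 z 0.0981
t 23.70 tcp [ 0.5984 -0.0811  0.0691] F [-0.4 -1.6  2.1] w 0.0257 units xyz [-0.02  0.01 -0.08]
zang 20.8 twist -0.01
[-0.68 -1.98  2.36]
```

The force is now +2.4 N upward, so the pail is seated flat. Releasing the knob and retreating.

drive_tool --deltas '[{"dx": -0.05,"dy": 0,"dz": 0,"twist": 0,"grip": 1},{"dx": 0,"dy": 0,"dz": 0,"twist": 0,"grip": 0.2},{"dx": 0,"dy": 0,"dz": 0,"twist": 0,"grip": -0.3},{"dx": 0,"dy": 0,"dz": 0,"twist": 0,"grip": -0.3},{"dx": 0,"dy": 0,"dz": 0,"twist": 0,"grip": -0.3}]'

```text
t: 24.6
tool_pos: [0.5975, -0.0795, 0.0695]
ee_rot: [-0.271, 1.539, 0.298]
contact_force: [-0.0, -0.4, -0.1]
width: 0.0557
```

drive_tool --deltas '[{"dx": 0,"dy": 0,"dz": 0,"twist": 0,"grip": -0.3},{"dx": -0.3,"dy": 0,"dz": 0,"twist": 0,"grip": -0.3},{"dx": -0.6,"dy": -0.1,"dz": 0,"twist": 0,"grip": -0.3},{"dx": -1,"dy": -0.2,"dz": 0,"twist": 0,"grip": -0.3},{"dx": -1,"dy": -0.2,"dz": 0,"twist": 0,"grip": -0.3}]'

```text
t: 25.1
tool_pos: [0.5983, -0.0935, 0.1546]
ee_rot: [-0.267, 1.548, 0.304]
contact_force: [-0.6, 0.1, -0.4]
width: 0.0571
```

drive_tool --deltas '[{"dx": -1,"dy": -0.5,"dz": 0,"twist": 0,"grip": -0.3},{"dx": -1,"dy": -1,"dz": 0,"twist": 0,"grip": -0.3},{"dx": -1,"dy": -1,"dz": 0,"twist": 0,"grip": -0.3},{"dx": -1,"dy": -1,"dz": 0,"twist": 0,"grip": -0.3},{"dx": -0.5,"dy": -1,"dz": 0,"twist": 0,"grip": -0.3}]'

```text
t: 25.6
tool_pos: [0.6477, -0.2234, 0.2994]
ee_rot: [-0.273, 1.542, 0.305]
contact_force: [0.0, 0.3, 0.7]
width: 0.0573
```

```bash
python3 -c "
from h import *
go([.6,-.2,.3],20.8)
W,S,T=wcam(),capture('side'),capture('top')
for n,c in(('top',T),('side',S),('wrist',W)):print(n);spuds(c)
p=[.5535,.0185,1.9218,.075]
M=np.zeros((600,800,3),np.uint8)
M[:300,:400]=cv2.resize(W['image'][:,:,::-1],(400,300),interpolation=3)
def crop(c,w,h):
    u=proj(c,[.52,.09,.08])[0].astype(int);x,y=u[0]-w//2,u[1]-h//2;k=overlay(c,p,.2);return cv2.resize(k[2*y:2*(y+h),2*x:2*(x+w)],(400,300),interpolation=2)
M[:300,400:]=crop(S,160,120);M[300:,:400]=crop(T,160,120);M[300:,400:]=cv2.resize(T['image'][:,:,::-1],(400,300),interpolation=3)
cv2.imwrite('pics/m10.png',M)"
```

```text
t 25.60 tcp [ 0.6477 -0.2234  0.2994] F [0.  0.3 0.7] w 0.0573 units xyz [-0.01  1.3  -1.2 ]
zang 21.1 twist 0.06
top
  px [264. 209.] area 65 step frame [ 0.024 -0.026]
  px [200. 214.] area 72 step frame [ 0.234 -0.089]
  px [211. 240.] area 141 step frame [0.23  0.008]
  px [220. 260.] area 72 step frame [0.226 0.083]
side
  px [285. 173.] area 103 step frame [ 0.231 -0.091]
  px [259. 182.] area 126 step frame [0.23  0.005]
  px [239. 190.] area 61 step frame [0.225 0.078]
wrist
  px [409. 100.] area 67 step frame [-0.181 -0.149]
```

View pics/m10.png

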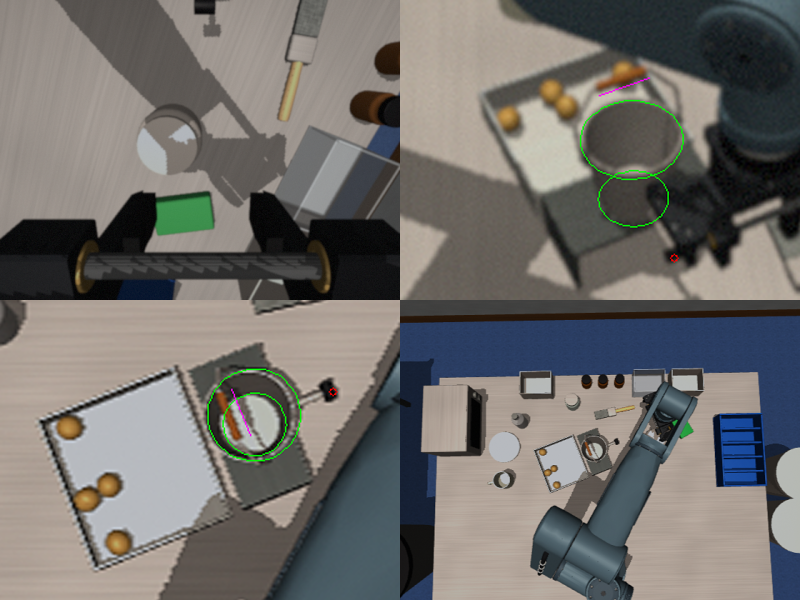

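The pail is upright on the step and matches the overlay, with the knob pointing away at (329,390) in the top panel and the inside empty. The four potatoes lie in the pan at (69,428), (109,485), (87,499) and (118,543). The bystanders look undisturbed and the gripper is clear, so I'm handing in.

```bash
python3 -c "
from plant import close_job;print(close_job())"
```

```text
the job is handed in; nothing more can be done
None
```

The job is done and handed in at about 26 s of the 72 s. I carried the pail by its bail to the step, stood it with the knob turned away from the pan, and let go. I then took the knob, tipped all four potatoes into the pan, swung the pail back upright against the step's front edge, and let go.

**Last checks:**
- The final pictures show the pail empty and upright on the step, matching the model overlay.
- All four potatoes are in the pan.
- The bystanders look untouched by eye; I did not measure their positions.
- The gripper is clear and the contact force is about 0 N.
- Contact forces read stayed within about 6 N.

**What disagreed or failed:**
- **First grasp:** it closed on air. The wrist camera showed the real fingertips about 33 mm further back along the tool than the stated TCP. I corrected every height for that, and the later grasps read 11 mm on the 12 mm grip and 26 mm on the 26 mm knob.
- **First standing:** the pail stood about 10 mm further towards the pan than planned. Its last standing, by the knob position at release, is within 1 mm of the planned place along the step's x and 5–7 mm to one side.
- **Colour detector:** my potato detector found three blobs in the pan because two potatoes touch. It also picked up the bail grip and something orange by the brush. The picture itself shows four potatoes.

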